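Throw the spoilt lime into the food-waste caddy

TASK

The lime has gone off: put it into the food-waste caddy. Slide the caddy's cover back up its slope, push the lime down the throat and right past the sprung flap so that it drops into the bucket and the flap springs shut behind it, then slide the cover fully shut. Leave the garlic, the tuna tin, the onion and the mug where they stand.

Things in the scene. Friction and masses are not known exactly. Their poses are not given: they have to be found in the camera images.
- lime: whole green lime, 57 mm long (its x axis), 46 mm across and 45 mm high, about 50 g, lying loose on the worktop; it can roll. Origin at the middle of its underside as it lies at the start (turns with the lime).
- lime_center (a point): centre of the lime, 22 mm above the worktop as it lies at the start.
- caddy: cream food-waste caddy with dark hood, fixed to the worktop: 175 mm deep (x), 180 wide (y), 100 high in front, 201 at the back; floor inside 6 mm up, walls 4 mm. Origin at the middle of its underside, x to its back, y to its left, z up. Its top slopes down at 35 degrees to the front, which faces to the robot's left and a little towards it.
- hood: sloping top of the caddy. Origin in the middle of the mouth, in the slope's outer face (caddy x -44, z 130 mm). x points up the slope, y to the caddy's left, z straight out of the mouth, 35 degrees from vertical, leaning to the front: to go in, the tool points along -z. Cover rails stand 8.5 mm above the slope at y 71 to 85 mm either side.
- throat_foot (a point): middle of the throat's foot, 20 mm straight below the mouth's middle, where the flap shuts it. The mouth is a slot 74 mm along the slope and 140 mm along y, with straight throat walls 18 mm deep; past the flap the bucket is open.
- flap (a joint): opening of the grey flap in the throat (rad): 0 shut, at most 1.35. Hinged along y at the throat's upper edge (hood x +35 mm, 20 mm deep), 70 mm long, 136 mm wide; swings only inward. Spring 0.08 N m shut, 0.13 open (1.5 to 3 N on what pushes it): a lime laid or dropped on it stays there. Slippery; shuts by itself as the fingers come out.
- flap_edge (a point): middle of the flap's free edge, at the lower side of the throat when shut. With the tool along the throat, the lime falls in once its centre is 15 mm or more beyond the shut flap (35 mm straight below the mouth; 40 mm beyond is safe); let go earlier, it stays stuck on the half-open flap.
- cover (a joint): travel of the sage-green sliding cover up the slope (m): 0 fully shut over the mouth, 0.078 fully back against its stop, mouth clear. It stays where it is left; sliding it takes about 2 N. Starts shut or up to 12 mm ajar. 82 mm along the slope, 148 mm wide.
- cover_bar (a point): middle of the top of the cover's finger bar: 10 mm thick (along the slope), 70 mm long (along y), 18 mm high, standing out of the middle of the cover; its top is 23 mm and the cover's plate 5 mm above the slope. Over the mouth's middle when shut. Push it from below to open, from above to shut, or pinch it.
- garlic: bulb of garlic, 56 mm across and high, loose; origin under its middle. Leave alone.
- tuna_tin: flat tin, 86 mm across, 40 mm high, loose; origin under its middle. Leave alone.
- onion: brown onion, 82 mm across, 94 mm high, loose, towards the back; origin under its middle. Leave alone.
- mug: black and cream mug with a handle, 86 mm across, 99 mm high, loose, near the sink; origin under its middle. Leave alone.
Not all that is in view belongs to the job. Of the things like the lime, leave any that is brown, red or turquoise; of the rest the larger one is meant.

How it is judged:
On the way, in this order (a step that is already met when the one before it is completed fails the run):
1. the cover is slid back at least 50 mm (value of joint cover above 0.05 m), for 0.2 s.
2. the lime lies in the bucket and the flap has sprung shut behind it (z of lime_center in the frame of caddy below 0.07 m and x of lime_center in the frame of caddy between -0.0875 and 0.0875 m and y of lime_center in the frame of caddy between -0.09 and 0.09 m and value of joint flap below 0.08 rad), for 0.3 s.
At the end, for the whole second after the job is handed in: the lime lies at rest inside the bucket (its centre between the bucket's walls and less than 70 mm above the worktop), the flap is shut to within 0.08 rad, and the cover is shut to within 4 mm (all of step 2 and value of joint cover below 0.004 m and linear speed of lime below 0.02 m/s); the robot touches nothing.
It fails at once if the garlic is shifted more than 40 mm (distance of garlic from where it was at the start of the episode above 0.04 m).
It fails at once if the tuna tin is shifted more than 40 mm (distance of tuna_tin from where it was at the start of the episode above 0.04 m).
It fails at once if the onion is shifted more than 40 mm (distance of onion from where it was at the start of the episode above 0.04 m).
It fails at once if the mug is shifted more than 40 mm (distance of mug from where it was at the start of the episode above 0.04 m).
It also fails if it takes over 67 s, if anything falls off the work surface, if the arm or the gripper's body presses on something with over 40 N, if the wrist force passes 120 N, or if a joint passes its speed limit or range.

ROBOT

A 6-joint arm with a two-finger parallel gripper is mounted at the origin on a cart in front of the work surface, level with it; the furniture and walls round the work are solid. World frame = base frame: x ahead of the robot, y to its left, z up, the work surface at z = 0. Lengths are in m, angles in rad, forces in N, time in s.
With the tool pointing down it reaches from about 0.275 to 1 m from the base axis. Payload 8.4 kg.
Tool frame: the origin (TCP) lies between the finger pads, 19 mm behind the fingertips; this is the grasp point; z points along the fingers, y is the line along which they close (so a half turn about z gives the same grasp; the last joint's range is limited). The gripper opens to 85 mm and grips with 20 to 120 N. Pads are 22 mm wide; open, the fingers measure 114 mm over their backs; the gripper's body (76 mm by 85 mm) begins 54 mm behind the grasp point. The pads swing forward as they close: fully open they stand 13 mm farther back than shut.
Start: joints at [-1.174, 0.353, 1.633, -0, 1.155, -0.002], TCP at [0.243, -0.576, 0.25] pointing down, gripper open.
Joint ranges: [-2.63, 2.63], [-0.92, 2.1], [0.06, 2.66], [-1.3, 4.44], [0, 2.69], [-3.02, 3.02]. Speed limits (rad/s): [2.22, 2.22, 2.79, 3.14, 3.14, 3.14].

INTERFACE

Orientations are given as a unit quaternion [x, y, z, w].
In Python, from workcell import bot, hand, kinematics, get_obs, vision, hand_in gives the robot as it stands. The module is installed in compiled form; this text tells all that it offers. Calls block until the motion is done:
- bot.reach(position, orientation): joint-space move of the TCP to a pose.
- bot.servo_line(position, ori=None, velocity=0.15): straight line of the TCP; ori=None keeps the orientation; velocity is the mean speed in m/s.
- bot.goto_joints(angles): joint-space move.
- hand.move_gripper(opening, strength=None): finger opening in m; strength is the grip in N (None keeps the last); returns when the fingers have stopped.
- bot.dwell(seconds).
- kinematics.solve_ik(position, orientation): joint angles nearest the present ones, or None.
- get_obs(): the state.
- vision.read_camera(name): name is "scene" or "top" or "wrist"; returns a dict with "frame" (420x560x3 uint8, red, green, blue), "intrinsics" (3x3 intrinsics, pixels), "view" (4x4, takes a point from world to camera coordinates). Camera axes: x right, y down, z forward; pixel columns grow to the right and rows downward; lengths in m; the calibration is good to about 2 mm. A picture is of the moment at which its call begins. There is no depth.
A pose or a line that the arm cannot do raises bot.IKError and nothing moves.
- hand_in(): hands the job in; it is judged then, once.
The state is a dict: "time_s": time; "joint_pos": joint angles; "joint_vel": joint speeds; "joint_efforts": joint torques, N m; "position": TCP position; "orientation": TCP orientation; "wrist_force": force on the tool from outside, world axes, zero at the start; "ft_torque": the same for the moment, N m; "gripper_width": finger opening in m; "grip_force": force on a finger pad.
Only numpy, scipy, OpenCV 4.12 (cv2) and the standard library are available. Lean on these libraries where they do the work, as an engineer would, in place of code of your own. Each camera call takes 0.05 s, during which the arm holds its last target. There are 200 camera calls.

## Working session

There is one attempt and no reset: what is moved stays moved. The work goes in short steps, each a Python script; the robot and the scene stay as the last script left them, time stands still between calls to the robot, and variables do not carry over. Pictures are saved under pics/ and viewed, at most 10 in all, crops included, and the job is handed in when it is done.

```bash
mkdir -p pics; python3 - <<'E'
from workcell import vision,get_obs
import cv2,numpy as np
for n in("scene","top"):
    r=vision.read_camera(n); np.savez(f"{n}.npz",**r); cv2.imwrite(f"pics/{n}0.png",r["frame"][:,:,::-1])
    print(n,r["intrinsics"].round(1).tolist(),r["view"].round(3).tolist())
print(get_obs())
E
```

```text
scene [[407.8, 0.0, 284.7], [0.0, 407.8, 209.0], [0.0, 0.0, 1.0]] [[-0.608, -0.794, -0.023, 0.453], [-0.434, 0.355, -0.828, 0.31], [0.665, -0.493, -0.56, 0.582], [0.0, 0.0, 0.0, 1.0]]
top [[471.9, 0.0, 285.3], [0.0, 471.9, 213.4], [0.0, 0.0, 1.0]] [[0.027, -1.0, 0.009, 0.088], [-0.996, -0.028, -0.088, 0.613], [0.088, -0.006, -0.996, 1.248], [0.0, 0.0, 0.0, 1.0]]
{'time_s': 0.1, 'joint_pos': array([-1.17436725e+00,  3.53583613e-01,  1.63407909e+00,  4.61967907e-05,
        1.15517821e+00, -2.36730559e-03]), 'joint_vel': array([-1.48636535e-03, -2.05586294e-03, -2.44634337e-03,  1.68214971e-04,
        1.00413171e-03,  2.05324955e-05]), 'joint_efforts': array([ 8.11826449e-04, -6.06355047e+01, -3.42820501e+01,  6.28446799e-06,
        3.78088400e-03,  6.83422599e-06]), 'position': array([ 0.24256716, -0.57556564,  0.24932551]), 'orientation': array([ 9.80187620e-01,  1.98070291e-01, -1.01461986e-04, -6.16193045e-04]), 'wrist_force': array([ 0.27314805, -0.39467573,  0.19196241]), 'ft_torque': array([ 0.00240079, -0.00325743, -0.01506902]), 'grip_force': 0.0, 'gripper_width': 0.08563393529510481}
```

View pics/scene0.png

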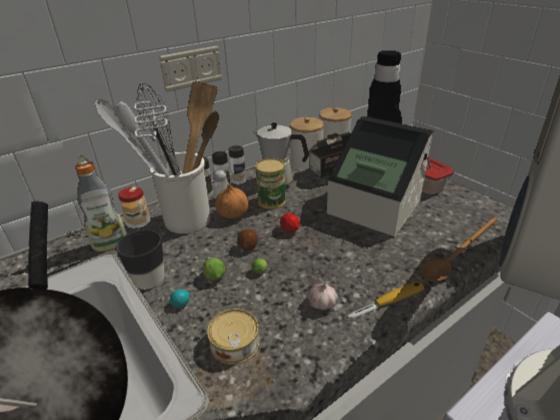

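View pics/top0.png

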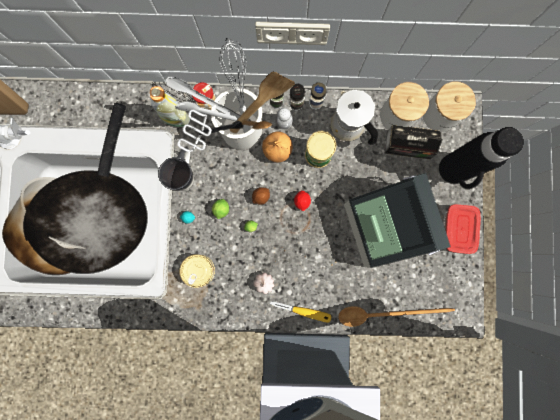

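The scene shows the sloped caddy at right (scene ≈(380,175), top ≈(395,222)) with the green cover. There are two green limes at top (221,208) and (251,226), and the first looks larger. Next I segment them and enlarge the caddy.

```bash
cat > h.py <<'E'
import numpy as np,cv2
def ray(r,uv):
    K,V=r["intrinsics"],r["view"]; R,t=V[:3,:3],V[:3,3]
    d=R.T@np.linalg.inv(K)@np.array([*uv,1.]); return -R.T@t,d/np.linalg.norm(d)
def onz(r,uv,z):
    c,d=ray(r,uv); return c+d*(z-c[2])/d[2]
def proj(r,p):
    q=r["view"][:3,:3]@np.asarray(p)+r["view"][:3,3]; q=r["intrinsics"]@q; return q[:2]/q[2]
def green(f):
    h=cv2.cvtColor(f,cv2.COLOR_RGB2HSV); return cv2.inRange(h,(33,120,50),(55,255,255))
E
python3 - <<'E'
from h import *
ims=[]
for n,(x0,y0,w,h) in dict(top=(335,165,125,115),scene=(315,105,130,140)).items():
    r=dict(np.load(n+".npz")); m=green(r["frame"])
    cs,_=cv2.findContours(m,0,1)
    for c in cs:
        if cv2.contourArea(c)>25:
            (u,v),s,a=cv2.minAreaRect(c); print(n,(u,v),s,a,onz(r,(u,v),.022).round(4))
    c=cv2.resize(r["frame"][y0:y0+h,x0:x0+w],None,fx=3,fy=3,interpolation=cv2.INTER_CUBIC)
    c=cv2.convertScaleAbs(c,alpha=1.6,beta=15)
    for k in range(0,w,20): cv2.putText(c,str(x0+k),(3*k,10),0,.35,(255,0,0)); c[:,3*k]=c[:,3*k]//2+64
    for k in range(0,h,20): cv2.putText(c,str(y0+k),(0,3*k+10),0,.35,(255,0,0)); c[3*k]=c[3*k]//2+64
    ims.append(cv2.copyMakeBorder(c,0,430-c.shape[0],0,0,0))
cv2.imwrite("pics/crop1.png",np.hstack(ims)[:,:,::-1])
E
```

```text
top (250.0, 226.0) (10.0, 12.0) 90.0 [0.5737 0.1997 0.022 ]
top (220.25001525878906, 208.2500457763672) (16.26345443725586, 16.970561981201172) 45.0 [0.6196 0.2818 0.022 ]
scene (259.5, 265.5) (13.0, 13.0) 90.0 [0.5675 0.2019 0.022 ]
scene (214.0, 268.5) (21.0, 20.0) 90.0 [0.6191 0.2806 0.022 ]
scene (275.2384948730469, 192.7923126220703) (4.8373541831970215, 10.294882774353027) 60.2551155090332 [0.7778 0.0067 0.022 ]
```

View pics/crop1.png

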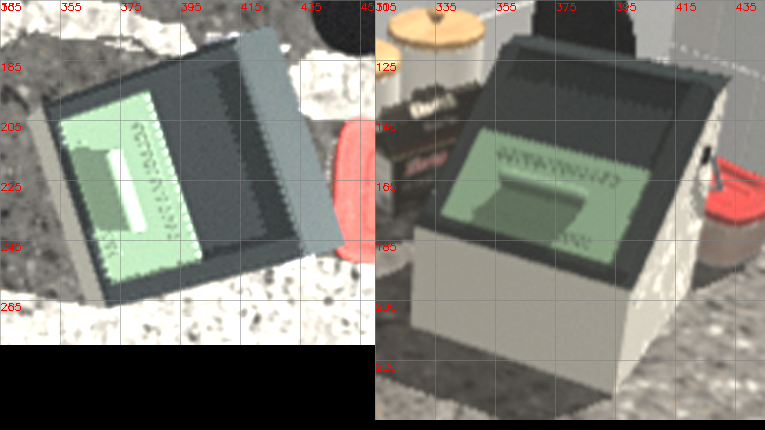

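The crop shows the front top edge at top (349,199)–(371,266) and the back top at (427,174)–(449,246). In the scene view the front edge is at (328,180)–(400,202). The cover looks shut, with its bar near top (376,225).

```bash
python3 - <<'E'
from h import *
from scipy.optimize import least_squares
T=dict(np.load("top.npz"));S=dict(np.load("scene.npz"))
obs=[(T,(349,199),(-.0875,.09,.1)),(T,(371,266.5),(-.0875,-.09,.1)),(T,(427,174),(.0875,.09,.201)),(T,(449,246.5),(.0875,-.09,.201)),
(S,(328,180.5),(-.0875,.09,.1)),(S,(399.7,201.7),(-.0875,-.09,.1)),(S,(327,213.3),(-.0875,.09,0)),(S,(395.3,237),(-.0875,-.09,0)),(S,(433.3,131.7),(.0875,-.09,.201)),(S,(360.7,117.3),(.0875,.09,.201))]
P=np.array([onz(r,uv,p[2])[:2] for r,uv,p in obs]);M=np.array([p[:2] for *_,p in obs])
for idx in (slice(0,4),slice(4,10),slice(0,10)):
    a,b=M[idx],P[idx];ac,bc=a-a.mean(0),b-b.mean(0)
    th=np.arctan2((ac[:,0]*bc[:,1]-ac[:,1]*bc[:,0]).sum(),(ac*bc).sum())
    R=np.array([[np.cos(th),-np.sin(th)],[np.sin(th),np.cos(th)]]);t=b.mean(0)-R@a.mean(0)
    print(t.round(4),th.round(4),((b-(a@R.T+t))*1000).round(1).tolist())
# cover: plate corners and bar by intersecting with the cover plane
c,s=np.cos(np.radians(35)),np.sin(np.radians(35))
R3=np.array([[np.cos(th),-np.sin(th),0],[np.sin(th),np.cos(th),0],[0,0,1]]);H=R3@np.array([[c,0,-s],[0,1,0],[s,0,c]]);o=R3@[-.044,0,.130]+[*t,0]
def onh(r,uv,h):
    q,d=ray(r,uv);q,d=H.T@(q-o),H.T@d; return q+d*(h-q[2])/d[2]
for uv in [(355,205.5),(385,195.5),(402.5,251),(372,260)]: print("plate top",onh(T,uv,.005).round(4))
for uv in [((500-375)/3+315,105+180/3),((585-375)/3+315,105+193/3)]: print("bar scene",onh(S,uv,.023).round(4))
for uv in [(371,215.5),(374.5,214.5),(383,242),(380,242.5)]: print("bar top",onh(T,uv,.023).round(4))
# lime with looser mask
for n,r in(("top",T),("scene",S)):
    h=cv2.cvtColor(r["frame"],cv2.COLOR_RGB2HSV);m=cv2.inRange(h,(30,90,25),(60,255,255));
    for cc in cv2.findContours(m,0,1)[0]:
        if cv2.contourArea(cc)>60:print(n,cv2.fitEllipse(cc),onz(r,cv2.fitEllipse(cc)[0],.022).round(4))
E
```

```text
[ 0.5863 -0.1675] -1.2607 [[-0.3, 0.8], [1.3, -2.4], [-1.8, -1.0], [0.8, 2.6]]
[ 0.5833 -0.1637] -1.2398 [[-1.0, -0.0], [1.1, 0.4], [3.0, -5.2], [0.7, -4.1], [-2.9, 2.6], [-1.0, 6.4]]
[ 0.5844 -0.1652] -1.2476 [[3.1, -2.2], [3.9, -3.2], [-0.5, -4.8], [1.3, 1.1], [-2.9, 2.0], [-0.4, 1.1], [1.1, -3.2], [-0.8, -3.4], [-3.1, 3.8], [-1.7, 8.8]]
plate top [-0.037   0.0712  0.005 ]
plate top [0.0467 0.0706 0.005 ]
plate top [ 0.0453 -0.0695  0.005 ]
plate top [-0.038  -0.0717  0.005 ]
bar scene [-0.0062  0.0299  0.023 ]
bar scene [ 0.0017 -0.0362  0.023 ]
bar top [0.0037 0.0344 0.023 ]
bar top [0.0132 0.0341 0.023 ]
bar top [ 0.0123 -0.0354  0.023 ]
bar top [ 0.0045 -0.0346  0.023 ]
top ((250.2730712890625, 225.8905487060547), (10.304557800292969, 12.986989974975586), 75.9240951538086) [0.574  0.1989 0.022 ]
top ((220.12208557128906, 208.35946655273438), (16.100427627563477, 18.789852142333984), 22.65485191345215) [0.6193 0.2821 0.022 ]
scene ((259.11285400390625, 265.4641418457031), (13.537662506103516, 15.625591278076172), 33.66997528076172) [0.5681 0.2025 0.022 ]
scene ((213.40072631835938, 268.5639343261719), (21.295047760009766, 21.970293045043945), 1.640720009803772) [0.6198 0.2817 0.022 ]
scene ((272.6807861328125, 192.89955139160156), (18.208871841430664, 24.812273025512695), 88.7065200805664) [0.7817 0.0123 0.022 ]
```

```bash
cat >> h.py <<'E'
from scipy.spatial.transform import Rotation as Ro
t=np.array([.585,-.166]);th=-1.25
def setup(t,th):
    global R3,H,o
    R3=Ro.from_euler("z",th).as_matrix();H=R3@Ro.from_euler("y",-35,degrees=True).as_matrix();o=R3@[-.044,0,.130]+[*t,0]
setup(t,th)
def hp(x,y,z): return o+H@[x,y,z]
def quat(z,y):
    z=z/np.linalg.norm(z);y=y-z*(y@z);y=y/np.linalg.norm(y);return Ro.from_matrix(np.c_[np.cross(y,z),y,z]).as_quat()
def qpinch(s=1): return quat(-H[:,2],s*H[:,0])
def qins(s=1): return quat(-H[:,2],s*H[:,1])
def onh(r,uv,h):
    q,d=ray(r,uv);q,d=H.T@(q-o),H.T@d; return q+d*(h-q[2])/d[2]
E
python3 - <<'E'
from h import *
from workcell import kinematics as k
print(H.round(3),o)
for s in(1,-1):
    for n,p,q in [("view",hp(0,0,.17),qpinch(s)),("shut",hp(0,0,.03),qpinch(s)),("open",hp(.078,0,.03),qpinch(s)),("openhi",hp(.078,0,.15),qpinch(s)),("ins",hp(0,0,-.045),qins(s)),("inshi",hp(0,0,.12),qins(s)),("up",[.243,-.576,.42],[.98,.198,0,0])]:
        j=k.solve_ik(p,q);print(s,n,np.round(p,3),None if j is None else np.round(j,2))
T=dict(np.load("top.npz"))
for n,uv,z in [("mug",(176,172),.099),("brown",(260,196),.022),("turq",(187,217),.02),("tin",(196,271),.04),("garlic",(264,283),.03),("onion",(276,147),.05)]:print(n,onz(T,uv,z).round(3))
E
```

```text
[[ 0.258  0.949 -0.181]
 [-0.777  0.315  0.544]
 [ 0.574  0.     0.819]] [ 0.57112582 -0.12424468  0.13      ]
1 view [ 0.54  -0.032  0.269] [ 0.29  0.21  1.93 -0.7   1.1   1.9 ]
1 shut [ 0.566 -0.108  0.155] [ 0.13  0.39  2.   -0.86  0.84  2.  ]
1 open [ 0.586 -0.169  0.199] [ 0.01  0.34  1.94 -0.82  0.84  1.82]
1 openhi [ 0.564 -0.103  0.298] [ 0.14  0.19  1.89 -0.7   1.07  1.74]
1 ins [ 0.579 -0.149  0.093] [ 0.05  0.51  2.   -0.99  0.72  0.53]
1 inshi [ 0.549 -0.059  0.228] [ 0.23  0.27  1.96 -0.75  1.    0.36]
1 up [ 0.243 -0.576  0.42 ] [-1.17  0.24  1.41 -0.    1.48 -0.  ]
-1 view [ 0.54  -0.032  0.269] [ 0.29  0.21  1.93 -0.7   1.1  -1.24]
-1 shut [ 0.566 -0.108  0.155] [ 0.13  0.39  2.   -0.86  0.84 -1.14]
-1 open [ 0.586 -0.169  0.199] [ 0.01  0.34  1.94 -0.82  0.84 -1.32]
-1 openhi [ 0.564 -0.103  0.298] [ 0.14  0.19  1.89 -0.7   1.07 -1.4 ]
-1 ins [ 0.579 -0.149  0.093] [ 0.05  0.51  2.   -0.99  0.72 -2.62]
-1 inshi [ 0.549 -0.059  0.228] [ 0.23  0.27  1.96 -0.75  1.   -2.79]
-1 up [ 0.243 -0.576  0.42 ] [-1.17  0.24  1.41 -0.    1.48 -0.  ]
mug [0.702 0.388 0.099]
brown [0.656 0.175 0.022]
turq [0.594 0.371 0.02 ]
tin [0.45  0.337 0.04 ]
garlic [0.423 0.157 0.03 ]
onion [0.786 0.135 0.05 ]
```

```bash
python3 - <<'E'
from h import *
from workcell import bot,vision,get_obs,hand
bot.servo_line([.243,-.576,.42],velocity=.25)
bot.reach(hp(0,0,.21),qpinch(-1))
hand.move_gripper(.05)
r=vision.read_camera("wrist"); np.savez("w1.npz",**r); cv2.imwrite("pics/w1.png",r["frame"][:,:,::-1])
s=get_obs();print(s["time_s"],s["position"],hp(0,0,.21))
for p in[(0,0,0),(.045,0,0),(-.05,.085,0),(-.05,-.085,0),(0,0,.023)]:print(p,proj(r,hp(*p)))
E
```

```text
3.7333 [ 0.53313892 -0.010033    0.30203042] [ 0.53314491 -0.00993848  0.30202193]
(0, 0, 0) [280.85909593 183.12713816]
(0.045, 0, 0) [242.11094315 183.10905785]
(-0.05, 0.085, 0) [320.62944391 249.23125999]
(-0.05, -0.085, 0) [327.76139265 105.67778754]
(0, 0, 0.023) [280.93847246 188.19806591]
```

View pics/w1.png

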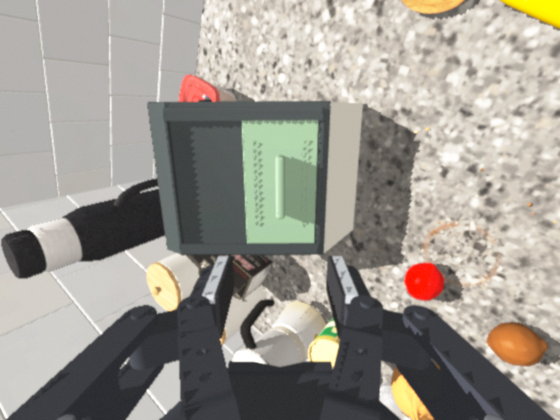

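The wrist view shows the cover shut with its bar at (280,155)–(279,219), within about 1 px of the predicted (281,188). I'll check the yaw from the cover mask, then pinch and open.

```bash
python3 - <<'E'
from h import *
r=dict(np.load("w1.npz"));h=cv2.cvtColor(r["frame"],cv2.COLOR_RGB2HSV)
m=cv2.inRange(h,(45,40,80),(75,160,255));m[260:]=0;m[:,:230]=0;m[:,335:]=0
m=cv2.morphologyEx(m,cv2.MORPH_CLOSE,np.ones((9,9)))
c=max(cv2.findContours(m,0,1)[0],key=cv2.contourArea)
b=cv2.boxPoints(cv2.minAreaRect(c));print(b.round(1).tolist(),cv2.contourArea(c))
P=np.array([onh(r,p,.005)*1000 for p in b]);print(P.round(1).tolist(),P.mean(0).round(1))
for p in [(281,155),(280,219)]:print("bar",(onh(r,p,.023)*1000).round(1))
for p in [(329,102),(322,251)]:print("front",(onh(r,p,0)*1000).round(1))
E
```

```text
[[242.0, 120.0], [318.0, 120.0], [318.0, 242.0], [242.0, 242.0]] 8597.5
[[41.7, -70.5, 5.0], [-39.6, -70.5, 5.0], [-45.6, 72.7, 5.0], [47.5, 72.7, 5.0]] [1.  1.1 5. ]
bar [  0.  -35.9  23. ]
bar [ 1.  35.8 23. ]
front [-51.1 -88.7   0. ]
front [-51.8  87.5   0. ]
```

```bash
python3 - <<'E'
from h import *
from workcell import bot,vision,get_obs,hand
def st(n):
    s=get_obs();print(n,round(s["time_s"],2),(H.T@(s["position"]-o)*1000).round(1),"F",(H.T@s["wrist_force"]).round(1),round(s["gripper_width"],4),round(s["grip_force"],1))
hand.move_gripper(.034)
bot.servo_line(hp(.0005,0,.06),velocity=.2);st("a")
bot.servo_line(hp(.0005,0,.031),velocity=.06);st("b")
hand.move_gripper(0,20);st("pinch")
bot.servo_line(hp(.04,0,.031),velocity=.12);st("mid")
bot.servo_line(hp(.0765,0,.031),velocity=.1);st("open")
hand.move_gripper(.03);st("rel")
bot.servo_line(hp(.076,0,.10),velocity=.2)
bot.reach(hp(.03,0,.21),qpinch(-1))
r=vision.read_camera("wrist"); np.savez("w2.npz",**r); cv2.imwrite("pics/w2.png",r["frame"][:,:,::-1])
print(proj(r,hp(.078,0,.023)));st("e")
E
```

```text
a 4.93 [ 0.7  0.5 60.7] F [-0.5 -1.   0.1] 0.034 0.0
b 5.57 [ 0.5 -0.2 30.7] F [-0.5 -0.6  0.3] 0.0336 0.0
pinch 5.9 [ 0.6  0.2 31.2] F [-0.5 -1.1  1.1] 0.0092 23.2
mid 6.38 [40.3  0.3 31.2] F [0.8 1.4 4.1] 0.0094 23.5
open 6.9 [76.4  0.5 31.2] F [0.4 1.4 5.9] 0.009 23.7
rel 7.23 [75.9 -0.4 30.7] F [0.  0.1 0.8] 0.03 0.0
[236.2047936  188.46842848]
e 8.32 [ 29.7  -0.5 208.6] F [ 0.5  0.2 -0.8] 0.0301 0.0
```

View pics/w2.png

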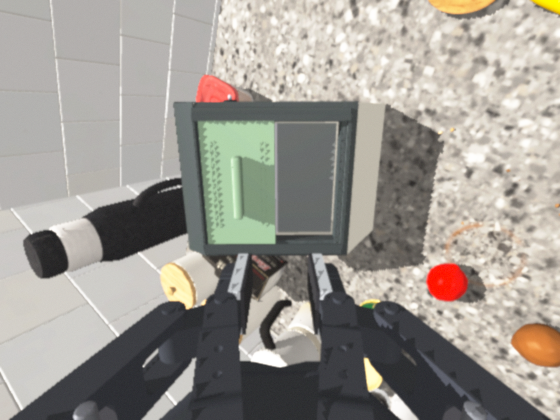

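The cover is fully back: its bar is at (236,188), as predicted, and the grey flap shows at (306,178). Next I look down at the lime.

```bash
python3 - <<'E'
from h import *
from workcell import bot,vision,get_obs,hand,kinematics as k
a=np.radians(67);L=np.array([.6195,.2818,.022])
qs=[quat(np.array([0,0,-1.]),s*np.array([np.cos(a),np.sin(a),0])) for s in(1,-1)]
js=[k.solve_ik(L+[0,0,.2],q) for q in qs];print([np.round(j,2) for j in js])
i=int(np.argmin([abs(j[5]-.3) for j in js]))
bot.reach(L+[0,0,.2],qs[i]);hand.move_gripper(.064)
r=vision.read_camera("wrist"); np.savez("w3.npz",**r); cv2.imwrite("pics/w3.png",r["frame"][:,:,::-1])
h=cv2.cvtColor(r["frame"],cv2.COLOR_RGB2HSV);m=cv2.inRange(h,(28,80,20),(62,255,255))
for cc in cv2.findContours(m,0,1)[0]:
    if cv2.contourArea(cc)>200:
        e=cv2.fitEllipse(cc);P=onz(r,e[0],.022);d=np.radians(e[2]+90);Q=onz(r,np.array(e[0])+10*np.array([np.cos(d),np.sin(d)]),.022)-P
        print(e,P.round(4),"long dir deg",np.degrees(np.arctan2(Q[1],Q[0])).round(1), "px/m",10/np.linalg.norm(Q))
print(get_obs()["time_s"],i)
E
```

```text
[array([ 0.42,  0.46,  1.53, -0.  ,  1.15, -0.74]), array([ 0.42,  0.46,  1.53, -0.  ,  1.15,  2.4 ])]
((197.4340362548828, 174.89886474609375), (27.029388427734375, 31.093896865844727), 63.08427047729492) [0.5731 0.2009 0.022 ] long dir deg -86.7 px/m 854.5149020889696
((280.0552062988281, 183.87890625), (39.85235595703125, 46.17943572998047), 173.11587524414062) [0.6187 0.2821 0.022 ] long dir deg 163.8 px/m 870.9381324838913
10.0833 0
```

View pics/w3.png

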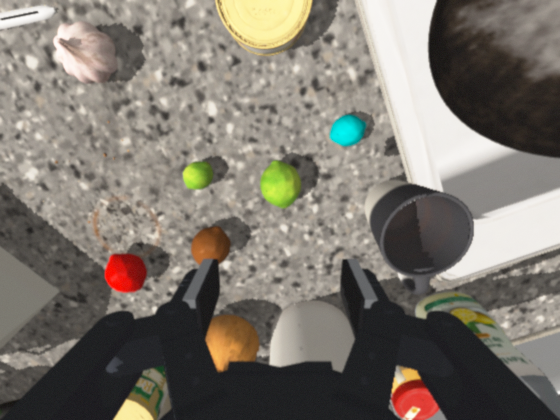

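The lime sits at (280,184), 46×53 mm by the mask, with its long axis at about -16°. Both neighbours are clear of the fingers. I'll grasp it across the short axis and bring it over the mouth.

```bash
python3 - <<'E'
from h import *
from workcell import bot,vision,get_obs,hand,kinematics as k
r=dict(np.load("w2.npz"));print("mouth lower edge",onh(r,(337,178),0)*1000)
def st(n):
    s=get_obs();print(n,round(s["time_s"],2),s["position"].round(4),"F",s["wrist_force"].round(1),round(s["gripper_width"],4),round(s["grip_force"],1))
a=np.radians(73);q=quat(np.array([0,0,-1.]),np.array([np.cos(a),np.sin(a),0]))
L=np.array([.6188,.282,.028])
bot.reach(L+[0,0,.06],q);bot.servo_line(L,velocity=.1);st("at")
hand.move_gripper(0.03,30);st("grip")
bot.servo_line(L+[0,0,.2],velocity=.2);st("lift")
bot.reach(hp(0,0,.11),qins(1));st("over")
r=vision.read_camera("wrist"); np.savez("w4.npz",**r); cv2.imwrite("pics/w4.png",r["frame"][:,:,::-1])
print(proj(r,hp(0,0,.11)))
E
```

```text
mouth lower edge [-35.20792069  -6.60493349   0.        ]
at 11.43 [0.6191 0.2821 0.0282] F [ 0.1  0.9 -0.2] 0.064 0.0
grip 11.76 [0.6194 0.2824 0.0292] F [-1.2  0.7  6.2] 0.0434 30.4
lift 12.91 [0.6181 0.2816 0.2266] F [-0.7 -0.3 -0.6] 0.0434 30.6
over 14.23 [ 0.5517 -0.0639  0.2199] F [ 0.4  0.4 -0.3] 0.0437 30.6
[278.07825762 284.63183944]
```

View pics/w4.png

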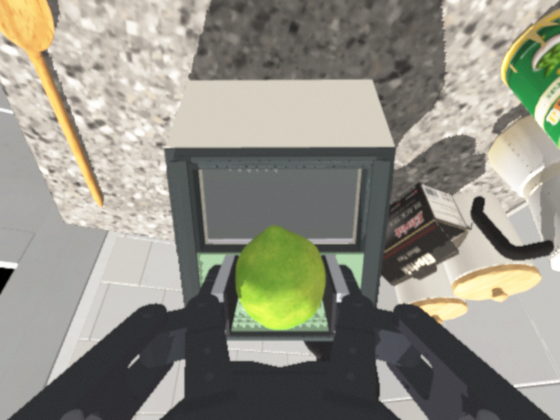

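The lime is held centrally at (280,278), above the open mouth at (280,205). Insert.

```bash
python3 - <<'E'
from h import *
from workcell import bot,vision,get_obs,hand
def st(n):
    s=get_obs();f=H.T@s["wrist_force"];print(n,round(s["time_s"],2),(H.T@(s["position"]-o)*1000).round(1),"F",f.round(1),round(s["gripper_width"],4),round(s["grip_force"],1));return np.linalg.norm(f)
ok=True
bot.servo_line(hp(.001,0,.03),velocity=.15)
for z in (.015,0,-.015,-.025,-.035,-.042,-.046):
    bot.servo_line(hp(.001,0,z),velocity=.08)
    if st(z)>15: ok=False;break
if ok:
    hand.move_gripper(.076);st("rel");bot.dwell(.4)
    bot.servo_line(hp(.001,0,.05),velocity=.15);bot.servo_line(hp(.001,0,.2),velocity=.3);st("out")
    for n in("wrist","top"):
        r=vision.read_camera(n); np.savez("w5.npz",**r); cv2.imwrite(f"pics/{n}5.png",r["frame"][:,:,::-1])
E
```

```text
0.015 15.31 [ 0.9 -0.2 14.8] F [-1.4  0.2  0.1] 0.0435 30.6
0 15.65 [ 0.8  0.1 -0.3] F [-2.1  0.7  4.5] 0.0437 30.6
-0.015 15.99 [  0.6  -0.3 -15.2] F [-2.7 -0.8  0.9] 0.0432 30.5
-0.025 16.27 [  0.6  -0.2 -25. ] F [-5.4  1.   1.9] 0.0431 30.5
-0.035 16.54 [  0.8  -0.2 -34.9] F [-5.5  0.4  2.2] 0.0437 30.5
-0.042 16.79 [  0.9  -0.1 -41.8] F [-3.5 -0.3  0.8] 0.0432 30.5
-0.046 17.04 [  1.1  -0.  -45.8] F [-3.9  0.9  1.9] 0.0434 30.5
rel 17.46 [  1.2   0.7 -45.9] F [-2.8  3.3 -0.5] 0.0757 1.5
out 19.3 [  0.5  -0.5 198.7] F [-0.2  0.2 -0.4] 0.0756 0.0
```

View pics/wrist5.png

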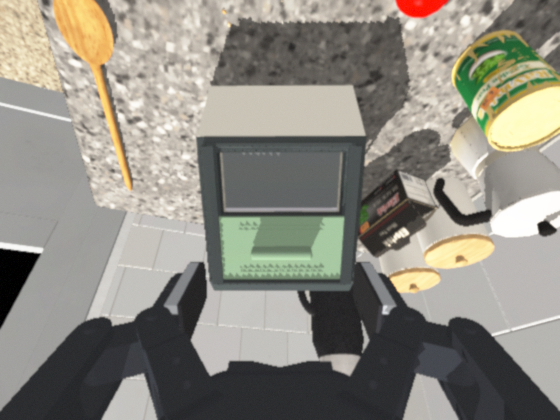

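The lime is gone and the flap at (281,180) is flat and shut, with the cover still back (bar ≈(283,245)). Now I shut the cover.

```bash
python3 - <<'E'
from h import *
from workcell import bot,vision,get_obs,hand
def st(n):
    s=get_obs();f=H.T@s["wrist_force"];print(n,round(s["time_s"],2),(H.T@(s["position"]-o)*1000).round(1),"F",f.round(1),round(s["gripper_width"],4));return f[0]
hand.move_gripper(.034)
bot.reach(hp(.0765,0,.15),qpinch(-1));bot.servo_line(hp(.0765,0,.06),velocity=.2);bot.servo_line(hp(.0765,0,.031),velocity=.08);st("at")
hand.move_gripper(0,20);st("pinch")
bot.servo_line(hp(.006,0,.031),velocity=.1);st("near")
for x in (.004,.002,.001,0,-.001,-.002,-.003,-.004):
    bot.servo_line(hp(x,0,.031),velocity=.03)
    if st(x)>10:break
hand.move_gripper(.034);st("rel")
bot.servo_line(hp(0,0,.10),velocity=.2)
bot.reach(hp(0,0,.21),qpinch(-1));st("e")
r=vision.read_camera("wrist"); np.savez("w6.npz",**r); cv2.imwrite("pics/w6.png",r["frame"][:,:,::-1])
E
```

```text
at 22.5 [76.4 -0.3 30.6] F [-0.2  0.7  0.3] 0.0341
pinch 22.83 [76.6  0.1 31.3] F [-0.1 -0.1  2.5] 0.0093
near 23.69 [ 4.9 -0.1 31.3] F [-1.5 -2.   7.4] 0.0092
0.004 23.94 [ 3.4 -0.1 31.2] F [-0.8 -2.5  8.1] 0.0094
0.002 24.19 [ 1.5 -0.2 31.2] F [-0.3 -3.4  7.6] 0.0091
0.001 24.44 [ 0.7 -0.1 31.3] F [-0.9 -2.2  6.8] 0.0094
0 24.69 [-0.3 -0.2 31.2] F [ 1.  -2.2  7.8] 0.0091
-0.001 24.94 [-0.4 -0.2 31.3] F [ 5.9 -2.2  6.4] 0.0094
-0.002 25.19 [-0.5 -0.1 31.3] F [ 9.3 -3.2  4.8] 0.0093
-0.003 25.44 [-0.6 -0.1 31.3] F [14.  -3.5  2.5] 0.0092
rel 25.8 [-3.5 -0.  30.9] F [ 0.7 -0.3 -0.4] 0.034
e 26.81 [-3.000e-01 -2.000e-01  2.093e+02] F [-0.3 -0.1 -1. ] 0.0341
```

View pics/w6.png

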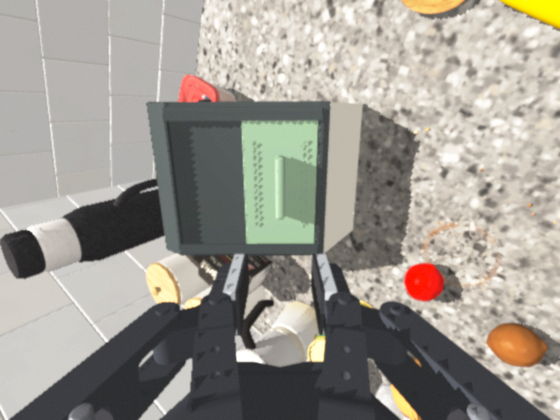

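The cover hit its stop at hood x ≈ -0.5 mm and the force rose there. The bar is back at (279,187), so the cover is fully shut and the gripper is clear. Handing in.

```bash
python3 -c "
from workcell import hand_in
print(hand_in())"
```

```text
the job is handed in; nothing more can be done
None
```

The lime went past the flap into the caddy, the flap shut behind it, and the cover was closed against its stop; I handed the job in at about 27 s, and no verdict came back.

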